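Tighten the temple clamp with the click wrench

ROBOT

A 6-joint arm with a two-finger parallel gripper is mounted at the origin on a cart in front of the work surface, level with it; the furniture and walls round the work are solid. World frame = base frame: x ahead of the robot, y to its left, z up, the work surface at z = 0. Lengths are in mm, angles in rad, forces in N, time in s.
With the tool pointing down it reaches from about 375 to 900 mm from the base axis. Payload 3.1 kg.
Tool frame: the origin (TCP) lies on the centre line of the jaws, within the pads' length; the fingertips stand 25 mm ahead of it and the grasp point (between the pads) lies 6 mm ahead of it; z points along the fingers, x is the direction in which the jaws open and shut, and the axes are right-handed (so a half turn about z gives the same grasp; the last joint's range is limited). The gripper opens to 87 mm and grips with 3 to 60 N. Pads are 19 mm wide; open, the fingers measure 117 mm over their backs; the gripper's body (75 mm by 190 mm) begins 51 mm behind the grasp point.
Start: joints at [1.05, 0.527, 1.433, -0, 1.181, -0.178], TCP at [210.037, 588.627, 247.548] pointing down, gripper open.
Joint ranges: [-3.08, 3.08], [-0.75, 2.2], [0.22, 2.44], [-1.43, 4.57], [0, 2.65], [-2.85, 2.85]. Speed limits (rad/s): [2.79, 2.79, 3.14, 3.14, 3.14, 3.14].

INTERFACE

Orientations are given as a rotation vector (axis times angle).
In Python, from bench import r gives the robot as it stands. The module is installed in compiled form; this text tells all that it offers. Calls block until the motion is done:
- r.move_ptp(position, orientation): joint-space move of the TCP to a pose.
- r.line_to(position, frame=None, velocity=150): straight line of the TCP; frame=None keeps the orientation; velocity is the mean speed in mm/s.
- r.goto_joints(angles): joint-space move.
- r.let_go() and r.grab(): open the fingers fully, or close them until they stop; the grip force is fixed at half the most.
- r.pause(seconds).
- r.ik(position, orientation): joint angles nearest the present ones, or None.
- r.observe(): the state.
- r.read_camera(name): name is "side" or "top" or "wrist"; returns the picture (384x512x3 uint8, blue, green, red); there is no depth.
- r.calibration(name): a dict with "intrinsics" (3x3 intrinsics, pixels), "R" (3x3) and "t" (3): a world point X has camera coordinates R X + t. Camera axes: x right, y down, z forward; pixel columns grow to the right and rows downward; lengths in mm; the calibration is good to about 2 mm. The wrist camera is an equidistant fisheye: a pixel r from the principal point sees the ray r / f radians off the axis. A picture is of the moment at which its call begins: read the wrist's pose just before it. calibration takes no time and is no camera call; for the wrist camera it gives the pose at the moment of the call.
A pose or a line that the arm cannot do raises r.PlanningError and nothing moves.
- r.finish_job(): hands the job in, once; it reports no verdict.
The state is a dict: "t": time; "joint_positions": joint angles; "joint_velocities": joint speeds; "effort": joint torques, N m; "tcp_pos": TCP position; "tcp_rot": TCP orientation; "wrist_force": force on the tool from outside, world axes, zero at the start; "wrist_torque": the same for the moment, N m; "gripper_width": finger opening in mm.
Only numpy, scipy, OpenCV 4.12 (cv2) and the standard library are available. Lean on these libraries where they do the work, as an engineer would, in place of code of your own. Each camera call takes 0.05 s, during which the arm holds its last target.

TASK

Take the click wrench out of its rest, put its open jaw down over the brass drive block of the clamp jig so that it lies flat on the plate, and let go. Then take the wrench again by its blue grip and turn it clockwise (seen from above) until the clamp is tight and the wrench clicks, that is, its handle breaks over and kinks visibly at the knuckle; stop there, well before the handle is folded to its stop, and let go, leaving the wrench on the block. Leave the other things on the bench where they are.

Things in the scene. Friction and masses are not known exactly. Their poses are not given: they have to be found in the camera images.
- shaft_centre (a point): Centre (half-way up) of the bare dark steel shaft of the click wrench (192 mm long, 0.22 kg), near its balance point. Shaft 16 mm wide, 3 to 19 mm above the wrench's underside, 50 mm bare between the steel head (50 mm wide, 18 mm high) and the blue grip. x points along the shaft to the jaw. Straight, jaw centre 66 mm ahead (+x), knuckle (vertical hinge) 32 mm ahead, grip centre 68 mm behind.
- grip_centre (a point): Centre (half-way up, 12 mm above its underside) of the wrench's blue grip, 76 mm long, 26 mm wide, 24 mm high, rigid with the shaft; x points along the handle to the jaw. At the start it lies between the cheeks of the grey rest, 6 mm free each side, so that fingers do not fit beside it.
- jaw_centre (a point): Middle of the wrench's open jaw, half-way up the head (9 mm above its underside). The two prongs are 44 mm long and 30 mm apart inside, open below, above and at the front (+x, away from the handle). It belongs on block, with the x axes along each other.
- block (a point): Middle of the brass drive block, 9 mm above the jig's plate, where the jaw centre goes. Block 40 mm long (this x), 24 wide, its rounded ridge 29 mm above the plate; it turns about the vertical here, the point with it. Plate 8 mm thick, on the table, reaching 95 to 110 mm to the handle's side. Aluminium clamp jaws, 42 mm high, stand 47 to 94 mm off at +x: the wrench's handle must point to -x.
- clamp_nut (a joint): Turn of the drive block, rad, clockwise from above; it starts between 0 and 0.25 and comes to a rigid stop at 0.7, when the clamp is tight. It turns easily (about 0.1 Nm) and stays where it is left. The jaw has about 0.15 rad of play on the block each way.
- wrench_handle (a joint): Break-over of the wrench's handle relative to its head, rad, clockwise from above: 0 is straight. Stays 0 until the torque at the knuckle reaches 0.45 Nm (about 4.5 N across the grip's middle), then gives way at that torque and stays where it is left. Clearly clicked from 0.10; past 0.45 it has been turned too far; rigid stop at 0.6.
- tool_rest: Grey plastic wrench rest, fixed: two cheeks 82 mm long, 10 mm thick, 27 mm high, 38 mm apart, and an end stop, open above; x along the cheeks towards the wrench's head, origin at the underside between the cheeks. The wrench lifts straight up out of it.
- tape_a: Roll of brown packing tape, 92 mm across, 48 mm high, lying flat; bystander. Origin at its underside.
- side_cutters: Small blue side cutters, 120x49x12 mm, lying between the wrench and the stack of pink trays (fixed, at y over 0.05 m, about 0.18 m high, spectacles on top to 0.23 m: keep above them); bystander. Origin at the underside.
- screwdriver_1: Small screwdriver with a red handle, 163 mm long, 13 mm thick, lying; bystander. Origin at its underside.
- wrench: The click wrench's steel head (origin under the jaw centre, on its underside; x as at jaw_centre); it carries shaft and grip.
- wrench_grip: The blue grip itself; origin under its centre, on its underside; x towards the jaw.

How it is judged (in metres and radians):
On the way, in this order (a step that is already met when the one before it is completed fails the run):
1. the wrench lies flat with its jaw on the drive block, still straight, and the hand has let go of it (distance between jaw_centre and block below 0.014 m and angle between the x axis of jaw_centre and the x axis of block, either way round below 0.3 rad and angle between jaw_centre's own z axis and vertical below 0.12 rad and value of joint wrench_handle below 0.06 rad and contact force between the fingers and wrench below 0.1 N), for 0.2 s.
2. turned by the blue grip, the block is at its stop and the wrench has clicked (contact force between the fingers and wrench_grip above 0.3 N and distance between jaw_centre and block below 0.018 m and value of joint clamp_nut above 0.64 rad and value of joint wrench_handle above 0.08 rad), for 0.05 s.
At the end, for the whole second after the job is handed in: The drive block is at its tight stop (0.64 rad or more), the wrench's handle has broken over by 0.08 to 0.47 rad, and the wrench lies at rest, flat (within 0.12 rad), its jaw still on the block (centres within 18 mm), with nothing holding it (value of joint clamp_nut above 0.64 rad and value of joint wrench_handle between 0.08 and 0.47 rad and distance between jaw_centre and block below 0.018 m and angle between jaw_centre's own z axis and vertical below 0.12 rad and velocity of joint wrench_handle below 0.05 rad/s and linear speed of wrench below 0.02 m/s); the robot touches nothing.
It fails at once if the wrench is forced past its click to the stop (handle over 0.5 rad) (value of joint wrench_handle above 0.5 rad).
It fails at once if a bystander (tape roll, cutters, screwdriver) is moved by more than 40 mm (distance of any of tape_a, side_cutters, screwdriver_1 from where it was at the start of the episode above 0.04 m).
It also fails if it takes over 51 s, if anything falls off the work surface, if the arm or the gripper's body presses on something with over 40 N, if the wrist force passes 120 N, or if a joint passes its speed limit or range.

## Working session

There is one attempt and no reset: what is moved stays moved. The work goes in short steps, each a Python script; the robot and the scene stay as the last script left them, time stands still between calls to the robot, and variables do not carry over. Pictures are saved under pics/ and viewed, and the job is handed in when it is done.

```bash
mkdir -p pics; ls
python3 - <<'E'
from bench import r
import cv2
s=r.observe();print(s)
for n in("side","top","wrist"):
    c=r.calibration(n);print(n,c)
    cv2.imwrite(f"pics/{n}0.png",r.read_camera(n))
E
```

```text
pics
{'t': 0.0, 'joint_positions': array([ 1.04945559e+00,  5.28434441e-01,  1.43387290e+00, -1.38538945e-05,
        1.18140363e+00, -1.78495368e-01]), 'joint_velocities': array([ 1.45337858e-04,  1.38744300e-04,  7.40523951e-05,  1.46636721e-04,
        1.43079467e-03, -1.14079913e-03]), 'effort': array([ 1.45115901e-03, -4.40036595e+01, -1.76593906e+01,  6.33975654e-02,
        5.82370092e-02, -1.52077669e-04]), 'tcp_pos': array([209.74070082, 588.04841402, 246.60042417]), 'tcp_rot': array([ 2.56707929,  1.80942324, -0.00300752]), 'wrist_force': array([-0.09234883, -1.1437777 , -0.93417058]), 'wrist_torque': array([ 0.0390169 , -0.02950734,  0.00301409]), 'gripper_width': 86.96875805303148}
side {'intrinsics': array([[369.23643423,   0.        , 259.3058526 ],
       [  0.        , 369.23643423, 191.6970773 ],
       [  0.        ,   0.        ,   1.        ]]), 'R': array([[ 0.84819353, -0.52911238, -0.02465422],
       [-0.33482547, -0.49951282, -0.79898614],
       [ 0.41043835,  0.68594973, -0.60084384]]), 't': array([-566.45946564,  122.59094797,  789.54329506])}
top {'intrinsics': array([[378.08920916,   0.        , 259.13118843],
       [  0.        , 378.08920916, 196.18085678],
       [  0.        ,   0.        ,   1.        ]]), 'R': array([[-0.01208514, -0.99963865, -0.02401079],
       [-0.98274776,  0.01630606, -0.1842307 ],
       [ 0.18455564,  0.0213701 , -0.98258971]]), 't': array([-187.24415549,  542.4435653 ,  804.05625946])}
wrist {'intrinsics': array([[297.31863964,   0.        , 252.98895355],
       [  0.        , 297.31863964, 185.87587216],
       [  0.        ,   0.        ,   1.        ]]), 'R': array([[ 0.33676748,  0.94158634, -0.0016835 ],
       [ 0.90991666, -0.32497966,  0.25775938],
       [ 0.2421556 , -0.08833682, -0.96620767]]), 't': array([-622.46997591,  -30.77277729,  390.31168867])}
```

View pics/side0.png

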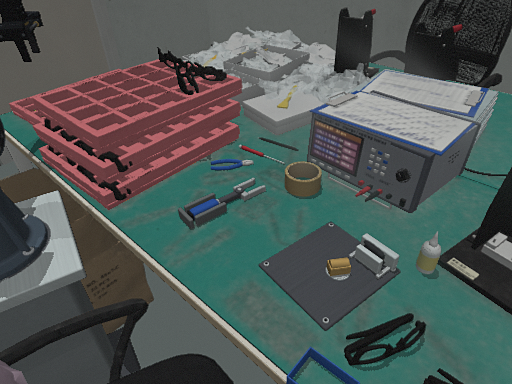

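View pics/top0.png

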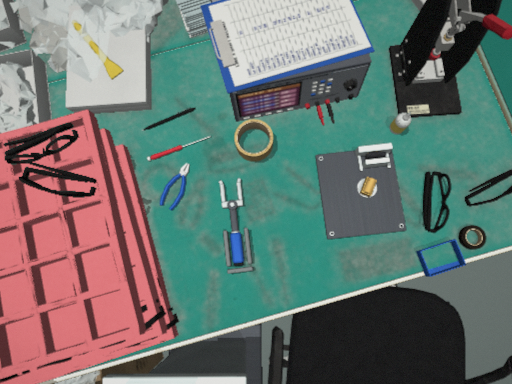

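View pics/wrist0.png

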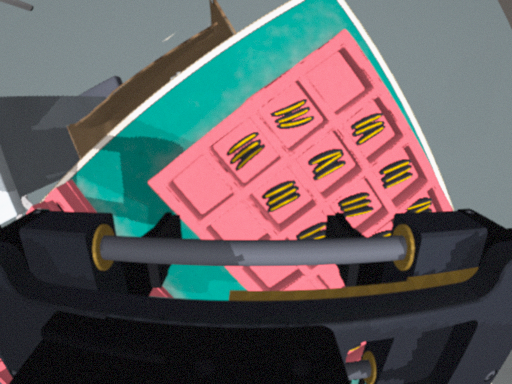

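Side and top show the wrench in its rest (top about (234,225)), with the jig's block at about (369,186) and the clamp jaws above it. Next I'll zoom in on both.

Run:
```python
import cv2
t=cv2.imread("pics/top0.png");s=cv2.imread("pics/side0.png")
cv2.imwrite("pics/topA.png",cv2.resize(t[170:280,190:290],None,fx=5.4,fy=5.4,interpolation=cv2.INTER_CUBIC))
cv2.imwrite("pics/topB.png",cv2.resize(t[140:245,310:410],None,fx=5.6,fy=5.6,interpolation=cv2.INTER_CUBIC))
cv2.imwrite("pics/sideA.png",cv2.resize(s[170:240,170:280],None,fx=7,fy=7,interpolation=cv2.INTER_CUBIC))
cv2.imwrite("pics/sideB.png",cv2.resize(s[215:330,255:405],None,fx=5,fy=5,interpolation=cv2.INTER_CUBIC))
```

```text
(no output)
```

View pics/topA.png

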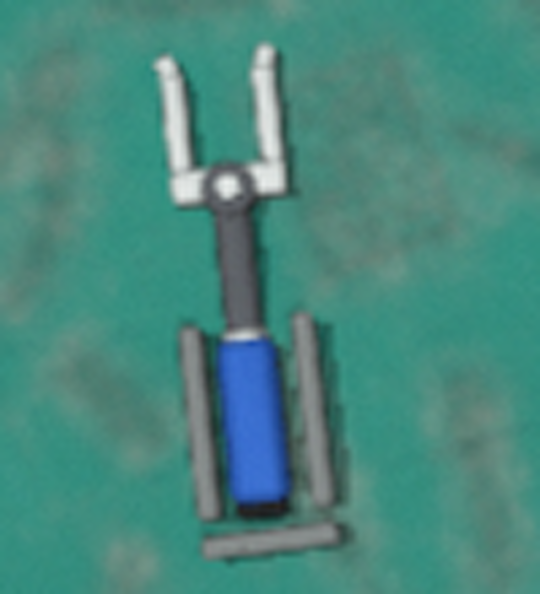

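View pics/topB.png

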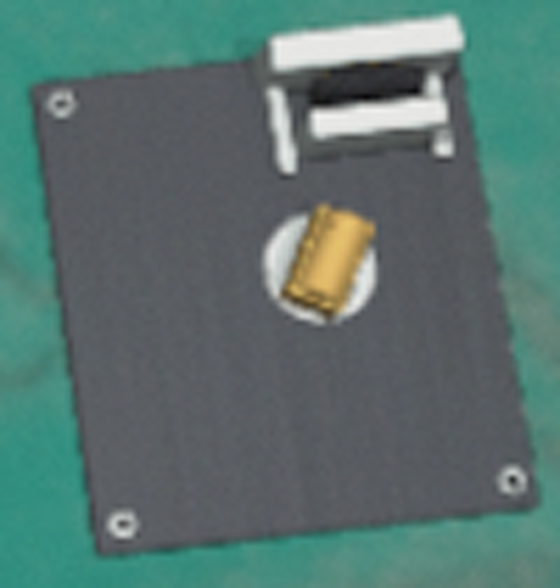

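View pics/sideA.png

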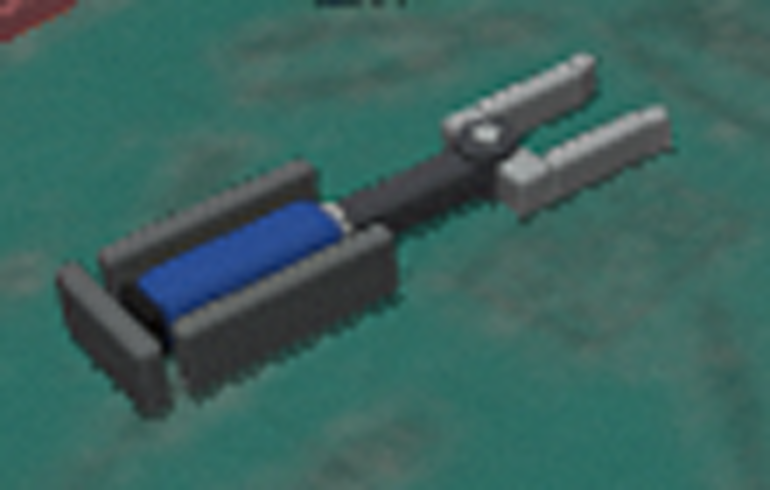

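View pics/sideB.png

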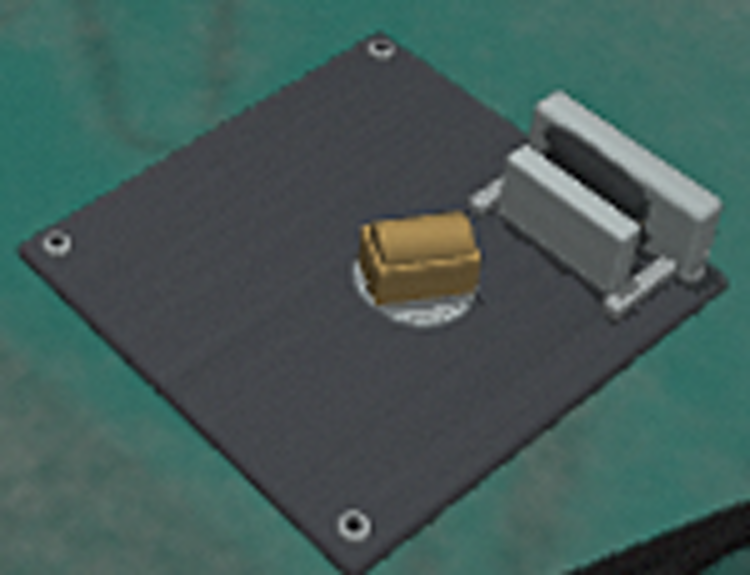

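```bash
cat > h.py <<'E'
import numpy as np,cv2
from scipy.optimize import least_squares
from scipy.spatial.transform import Rotation as Rn
def proj(c,X):
    Xc=np.atleast_2d(X)@np.array(c["R"]).T+c["t"];K=c["intrinsics"]
    return np.c_[K[0,0]*Xc[:,0]/Xc[:,2]+K[0,2],K[1,1]*Xc[:,1]/Xc[:,2]+K[1,2]]
def projf(c,X):
    Xc=np.atleast_2d(X)@np.array(c["R"]).T+c["t"];K=c["intrinsics"]
    rr=np.hypot(Xc[:,0],Xc[:,1]);th=np.arctan2(rr,Xc[:,2]);q=K[0,0]*th/np.maximum(rr,1e-9)
    return np.c_[q*Xc[:,0]+K[0,2],q*Xc[:,1]+K[1,2]]
def tri(obs,x0=(500,0,20)):
    f=lambda X:np.concatenate([(p(c,X)[0]-u) for p,c,u in obs])
    s=least_squares(f,x0);return s.x,np.sqrt(np.mean(s.fun**2))
def down(phi):  # tool pointing down, tool x axis at angle phi in world xy
    x=np.array([np.cos(phi),np.sin(phi),0]);z=np.array([0,0,-1.]);y=np.cross(z,x)
    return Rn.from_matrix(np.c_[x,y,z]).as_rotvec()
E
python3 - <<'E'
from bench import r
from h import *
ct,cs=r.calibration("top"),r.calibration("side")
A=lambda u,v:np.array([u,v])/5.4+(189.6,169.6)
B=lambda u,v:np.array([u,v])/5.6+(309.6,139.6)
SA=lambda u,v:np.array([u,v])/7+(169.6,169.6)
SB=lambda u,v:np.array([u,v])/5+(254.6,214.6)
P={"knuckle":(A(229,185),SA(487,134)),"collar":(A(243,334),SA(338,214)),"gripback":(A(262,497),SA(145,285)),
"prongL tip":(A(165,62),SA(586,60)),"prongR tip":(A(265,48),SA(662,112)),
"blk shoulder near-left(back)":(B(283,296),SB(363,228)),"front right":(B(374,226),SB(470,213)),
"ridge back":(B(308,303),SB(374,240)),
"h1":(B(61,103),SB(380,48)),"h2":(B(123,524),SB(56,241)),"h3":(B(512,481),SB(354,525)),
"white disc":(B(320,268),SB(418,277)),"jawtopL":(B(270,48),SB(556,97)),"jawtopR":(B(460,27),SB(715,205))}
for k,(a,b) in P.items():
    x,e=tri([(proj,ct,a),(proj,cs,b)]);print(k,x.round(1),round(e,2))
E
```

```text
knuckle [ 527.8 -131.6   23.4] 0.16
collar [ 465.1 -137.5   19. ] 0.46
gripback [ 394.6 -145.4   26.3] 0.22
prongL tip [ 584.5 -102.9   16. ] 0.32
prongR tip [ 589.8 -146.9   16.8] 0.29
blk shoulder near-left(back) [ 551.7 -428.9   25.5] 0.9
front right [ 574.2 -460.6   49.3] 0.6
ridge back [ 548.4 -438.2   29.3] 1.05
h1 [ 638.1 -342.5   10.6] 0.26
h2 [ 458.  -360.    12.1] 0.23
h3 [ 473.8 -520.3   10.9] 0.33
white disc [ 565.5 -448.7    8.4] 0.48
jawtopL [ 653.1 -426.3   39.1] 0.72
jawtopR [ 658.4 -503.3   42.5] 0.37
```

Run:
```python
from bench import r
from h import *
s=r.observe();c=r.calibration("wrist");C=-np.array(c["R"]).T@c["t"]
T=Rn.from_rotvec(s["tcp_rot"]).as_matrix()
print("cam in tool",T.T@(C-s["tcp_pos"]));print("axis in tool",T.T@c["R"][2], "camx",T.T@c["R"][0])
p=s["tcp_pos"]
for q in [(210,588,330)]:print(r.ik(q,s["tcp_rot"]))
for a in (-1.47,1.67,-1.0,-2.0,-2.6,-0.45,-3.6,1.1,2.0):
  print(a,[None if (j:=r.ik(q,down(a))) is None else j.round(2) for q in [(480,-449,300),(496,-135,250),(496,-135,20),(480,-360,30)]])
```

```text
cam in tool [  -1.48353937  -70.36969335 -137.30010645]
axis in tool [4.27487756e-05 2.58057346e-01 9.66129600e-01] camx [ 9.99999745e-01  6.77079517e-04 -2.25098277e-04]
[ 1.04905993e+00  4.49700456e-01  1.33118158e+00 -3.44094962e-05
  1.36236248e+00 -1.78923050e-01]
-1.47 [array([-0.92,  0.52,  1.28,  0.  ,  1.33,  0.55]), array([-0.48,  0.38,  1.7 ,  0.  ,  1.06,  0.99]), array([-0.48,  0.77,  1.86,  0.  ,  0.52,  0.99]), array([-0.83,  0.8 ,  1.63,  0.  ,  0.7 ,  0.64])]
1.67 [array([-0.92,  0.52,  1.28,  0.  ,  1.33, -2.59]), array([-0.48,  0.38,  1.7 , -0.  ,  1.06, -2.15]), array([-0.48,  0.77,  1.86, -0.  ,  0.52, -2.15]), array([-0.83,  0.8 ,  1.63, -0.  ,  0.7 , -2.5 ])]
-1.0 [array([-0.92,  0.52,  1.28, -0.  ,  1.33,  0.08]), array([-0.48,  0.38,  1.7 , -0.  ,  1.06,  0.52]), array([-0.48,  0.77,  1.86, -0.  ,  0.52,  0.52]), array([-0.83,  0.8 ,  1.63, -0.  ,  0.7 ,  0.17])]
-2.0 [array([-0.92,  0.52,  1.28, -0.  ,  1.33,  1.08]), array([-0.48,  0.38,  1.7 , -0.  ,  1.06,  1.52]), array([-0.48,  0.77,  1.86, -0.  ,  0.52,  1.52]), array([-0.83,  0.8 ,  1.63, -0.  ,  0.7 
[... 224 characters left out ...]
45 [array([-0.92,  0.52,  1.28, -0.  ,  1.33, -0.47]), array([-0.48,  0.38,  1.7 , -0.  ,  1.06, -0.03]), array([-0.48,  0.77,  1.86, -0.  ,  0.52, -0.03]), array([-0.83,  0.8 ,  1.63, -0.  ,  0.7 , -0.38])]
-3.6 [array([-0.92,  0.52,  1.28,  0.  ,  1.33,  2.68]), None, None, array([-0.83,  0.8 ,  1.63,  0.  ,  0.7 ,  2.77])]
1.1 [array([-0.92,  0.52,  1.28, -0.  ,  1.33, -2.02]), array([-0.48,  0.38,  1.7 , -0.  ,  1.06, -1.58]), array([-0.48,  0.77,  1.86, -0.  ,  0.52, -1.58]), array([-0.83,  0.8 ,  1.63, -0.  ,  0.7 , -1.93])]
2.0 [None, array([-0.48,  0.38,  1.7 , -0.  ,  1.06, -2.48]), array([-0.48,  0.77,  1.86, -0.  ,  0.52, -2.48]), array([-0.83,  0.8 ,  1.63, -0.  ,  0.7 , -2.83])]
```

Run:
```python
from bench import r
from h import *
import pickle
s=r.observe();p=s["tcp_pos"]
r.line_to([p[0],p[1],330],velocity=250);print(r.observe()["t"])
r.move_ptp([430,-440,300],down(-1.47));print(r.observe()["t"])
r.line_to([430,-440,140],velocity=250);r.pause(.2)
o=[]
for i,q in enumerate([(430,-440,140),(470,-410,140)]):
    if i:r.line_to(q,velocity=150);r.pause(.2)
    c=r.calibration("wrist");im=r.read_camera("wrist");cv2.imwrite(f"pics/wj{i}.png",im);o.append(c)
pickle.dump(o,open("wj.pkl","wb"))
s=r.observe();print(s["t"],s["tcp_pos"],s["wrist_force"])
```

```text
0.6333
4.2917
6.0667 [ 469.34552352 -410.61925291  139.99573597] [0.16227096 1.14267549 0.69054508]
```

View pics/wj0.png

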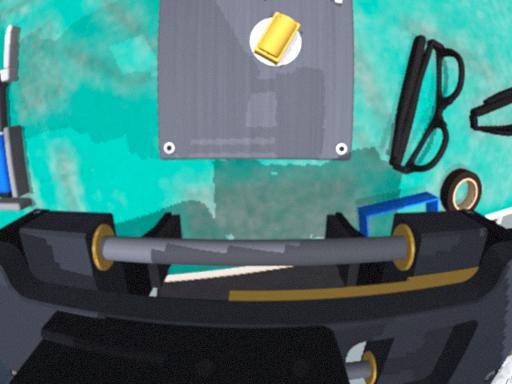

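View pics/wj1.png

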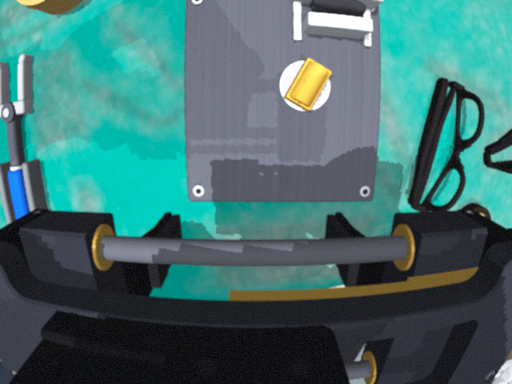

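Run:
```python
import cv2,numpy as np
a=cv2.imread("pics/wj0.png")[2:82,235:315];b=cv2.imread("pics/wj1.png")[45:125,265:345]
cv2.imwrite("pics/wjz.png",np.hstack([cv2.resize(x,None,fx=5,fy=5,interpolation=cv2.INTER_CUBIC) for x in(a,b)]))
```

```text
(no output)
```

View pics/wjz.png

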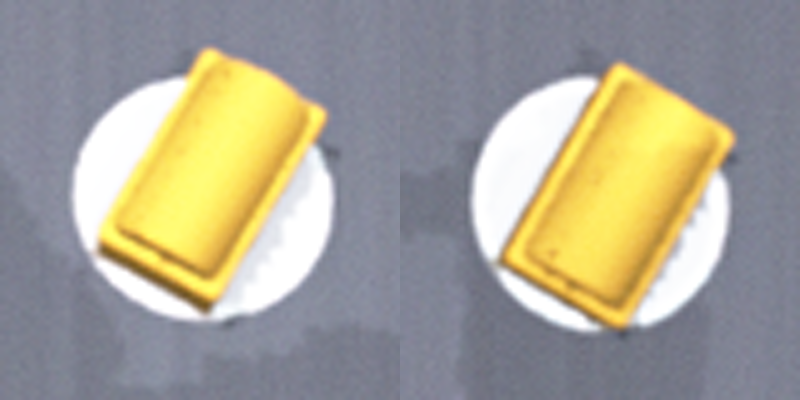

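Run:
```python
from h import *
import pickle
o=pickle.load(open("wj.pkl","rb"))
I0=np.array([[205,52],[325,112],[100,240],[210,300]])/5+(234.6,1.6)
I1=np.array([[215,68],[333,140],[103,262],[220,326]])/5+(264.6,44.6)
names=["TL","TR","BL","BR"]
P=[]
for n,a,b in zip(names,I0,I1):
    x,e=tri([(projf,o[0],a),(projf,o[1],b)]);P.append(x);print(n,x.round(1),round(e,2))
x,e=tri([(projf,o[0],np.array([204,198])/5+(234.6,1.6)),(projf,o[1],np.array([200,203])/5+(264.6,44.6))]);print("disc",x.round(1),e)
L=np.array([[20,12],[20,-12],[-20,12],[-20,-12]])
def cor(q):
    x,y,z,a=q[:4];return np.c_[x+L[:,0]*np.cos(a)-L[:,1]*np.sin(a),y+L[:,0]*np.sin(a)+L[:,1]*np.cos(a),np.full(4,z)]
def f(q):
    X=cor(q);return np.r_[(projf(o[0],X)-I0).ravel(),(projf(o[1],X)-I1).ravel()]
s=least_squares(f,[565,-449,28,-.4],x_scale=[1,1,1,.01]);print(s.x.round(3),np.sqrt(np.mean(s.fun**2)),s.fun.reshape(2,4,2).round(1).tolist())
for n,q,w in(("plate corner",0,0),):
  x,e=tri([(projf,o[0],(169,148)),(projf,o[1],(198.5,191))]);print(x.round(1),e)
  x,e=tri([(projf,o[0],(341.5,148.5)),(projf,o[1],(365,191))]);print(x.round(1),e)
```

```text
TL [ 586.8 -446.1   27.7] 0.05
TR [ 577.  -466.6   32.4] 0.24
BL [ 551.7 -431.5   21.8] 0.3
BR [ 542.8 -451.5   26.7] 0.24
disc [ 565.5 -449.6    5. ] 0.0655447135398114
[ 5.65551e+02 -4.49631e+02  2.26420e+01 -4.05000e-01] 0.7862539174732159 [[[0.2, -0.0], [0.5, 1.2], [-1.3, -0.2], [1.4, 1.1]], [[-0.3, -1.1], [-0.1, -1.0], [-0.5, -0.6], [0.3, 0.7]]]
[ 457.9 -361.3   10.8] 0.07137344530769024
[ 473.5 -522.    10. ] 0.026566810465884487
```

Run:
```python
from bench import r
from h import *
import pickle
o=[]
for i,q in enumerate([(450,-165,150),(420,-115,150)]):
    r.line_to(q,frame=down(-1.466),velocity=250);r.pause(.2)
    c=r.calibration("wrist");im=r.read_camera("wrist");cv2.imwrite(f"pics/ww{i}.png",im);o.append(c)
pickle.dump(o,open("ww.pkl","wb"))
s=r.observe();print(s["t"],s["tcp_pos"],s["tcp_rot"],down(-1.466))
a,b=[cv2.imread(f"pics/ww{i}.png")[0:215,130:330] for i in(0,1)]
cv2.imwrite("pics/wwz.png",np.hstack([cv2.resize(x,None,fx=2,fy=2,interpolation=cv2.INTER_CUBIC) for x in(a,b)]))
```

```text
8.0833 [ 420.92004179 -115.98273243  150.07408301] [-2.33370848e+00  2.10280282e+00 -2.24399181e-03] [ 2.3347388  -2.10204641  0.        ]
```

View pics/wwz.png

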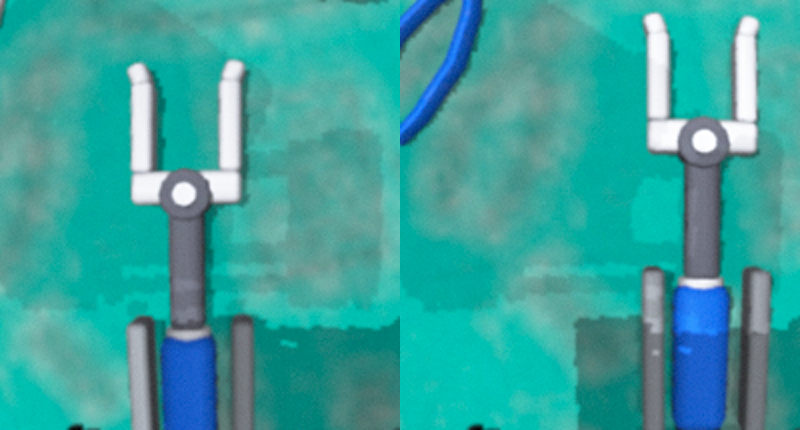

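Run:
```python
from h import *
import pickle
o=pickle.load(open("ww.pkl","rb"))
g=lambda u,v:np.array([u,v])/2+(129.75,-.25)
R={}
for n,a,b in [("knuckle",(184,194),(304,141)),("collar",(188,333),(300,283)),("bridgeL",(132,203),(249,151)),("bridgeR",(241,201),(357,153)),("prongL",(142,84),(256,33)),("prongR",(232,79),(346,34)),("gripfrontL",(164,344),(276,291)),("gripfrontR",(214,344),(327,291))]:
    x,e=tri([(projf,o[0],g(*a)),(projf,o[1],g(*b))]);R[n]=x;print(n,x.round(1),round(e,2))
m=(R["prongL"]+R["prongR"])/2;d=m-R["knuckle"];print(np.arctan2(d[1],d[0]));d=R["knuckle"]-R["collar"];print(np.arctan2(d[1],d[0]),np.hypot(*d[:2]))
d=R["bridgeR"]-R["bridgeL"];print(np.arctan2(d[1],d[0])+np.pi/2,np.linalg.norm(d))
```

```text
knuckle [ 527.6 -131.9   22.7] 0.05
collar [ 462.9 -138.3   11.2] 0.03
bridgeL [ 521.5 -108.1   16.4] 0.35
bridgeR [ 526.8 -157.2   14.4] 0.15
prongL [ 579.  -105.6   11.4] 0.18
prongR [ 583.9 -147.1   12.8] 0.13
gripfrontL [ 458.  -127.6   15.9] 0.44
gripfrontR [ 460.6 -151.    16.7] 0.53
0.10229721904481456
0.09917182777429401 65.01530555432299
0.1078359073066113 49.50648551006902
```

Run:
```python
from bench import r
from h import *
f=down(-1.469)
r.line_to((495.9,-135.1,120),frame=f,velocity=250)
r.line_to((495.9,-135.1,29),frame=f,velocity=120);r.pause(.2)
s=r.observe();print(s["t"],s["tcp_pos"],s["wrist_force"])
r.grab();s=r.observe();print(s["t"],s["tcp_pos"],s["wrist_force"],s["gripper_width"])
r.line_to((495.9,-135.1,110),velocity=120)
r.pause(.2)
s=r.observe();print(s["t"],s["tcp_pos"],s["wrist_force"],s["wrist_torque"],s["gripper_width"])
for n in("side","top","wrist"):cv2.imwrite(f"pics/{n}1.png",r.read_camera(n))
a=cv2.imread("pics/side1.png")[100:260,150:310];b=cv2.imread("pics/wrist1.png")
cv2.imwrite("pics/g1.png",np.hstack([cv2.resize(a,(384,384)),cv2.resize(b[:,60:450],(390,384))]))
```

```text
9.675 [ 496.35273681 -135.3102404    29.76892667] [ 0.30396308  0.56028575 -0.47302272]
10.8167 [ 495.79940764 -134.97834927   28.98938158] [-0.02187729  0.38612114  0.78748953] 15.729349473478683
11.8417 [ 495.39254012 -134.86355475  109.17341497] [ 0.16000924  0.25786763 -1.69002835] [-0.02016191  0.10345984 -0.04200071] 15.509919519618606
```

View pics/g1.png

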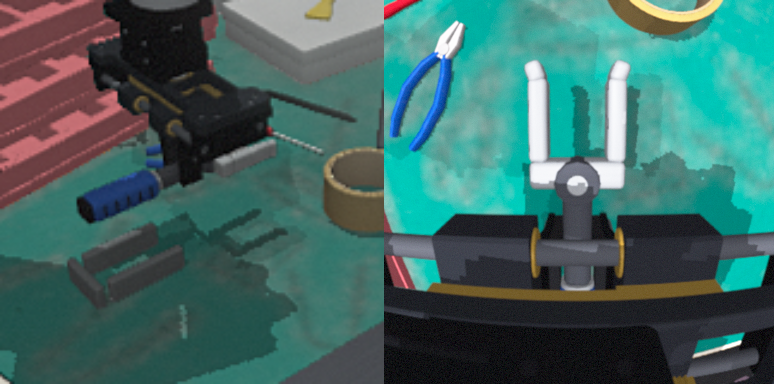

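```bash
cat >> h.py <<'E'
def rayz(c,u,z):
    K=c["intrinsics"];d=(np.array(u)-K[:2,2])/K[0,0];th=np.hypot(*d)
    v=np.r_[d/th*np.sin(th),np.cos(th)] if th>0 else np.array([0,0,1.]);R=np.array(c["R"])
    v=R.T@v;C=-R.T@c["t"];return C+v*(z-C[2])/v[2]
E
python3 - <<'E'
from bench import r
from h import *
c=r.calibration("wrist");s=r.observe();p=s["tcp_pos"];T=Rn.from_rotvec(s["tcp_rot"]).as_matrix()
for u,dz in(((252,185),-6.5),((214.5,76),-10.5),((294.5,75),-10.5)):
    print((T.T@(rayz(c,u,p[2]+dz)-p)).round(1))
a=-.405
q=np.array([565.5,-449.4])-69*np.array([np.cos(a),np.sin(a)])
r.line_to((*q,110),frame=down(a-np.pi/2),velocity=200);r.pause(.3)
s=r.observe();print(s["t"],s["tcp_pos"],s["tcp_rot"],q)
cv2.imwrite("pics/wrist2.png",r.read_camera("wrist"))
cv2.imwrite("pics/top2.png",r.read_camera("top"))
cv2.imwrite("pics/w2z.png",cv2.resize(cv2.imread("pics/wrist2.png")[0:220,120:400],None,fx=2.7,fy=2.7))
E
```

```text
[  0.8 -31.8   6.5]
[-17.6 -86.2  10.4]
[ 21.7 -86.7  10.4]
13.875 [ 502.2793226  -421.67262136  110.09804316] [-1.73027054e+00  2.62213983e+00  1.47012710e-04] [ 502.0819346  -422.21270553]
```

View pics/w2z.png

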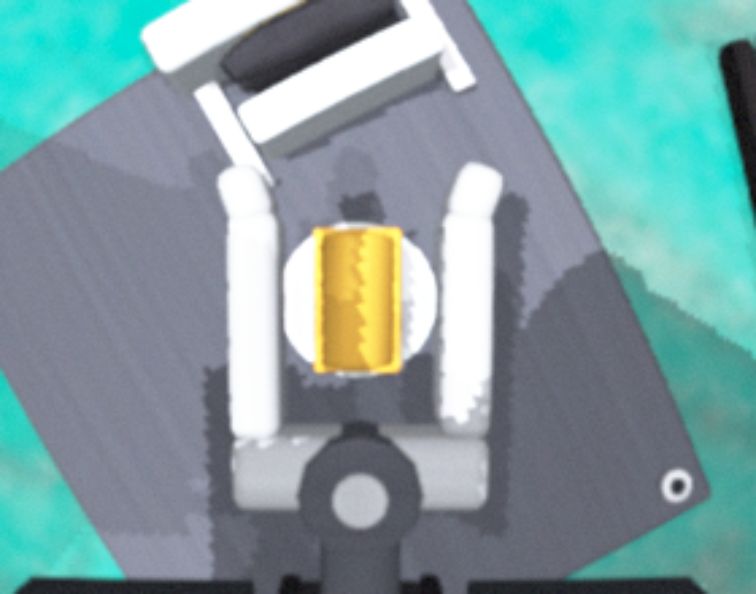

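Wrist view: the block (zoomed centre (358,300)) lies centred between the prong inner edges (280 and 440) and parallel to them, so I'm lowering now.

Run:
```python
from bench import r
from h import *
p=r.observe()["tcp_pos"]
a=-.405
q=np.array([565.5,-449.4])-69*np.array([np.cos(a),np.sin(a)])
for z in (70,58,50,44,39,37.3):
    r.line_to((*q,z),velocity=80)
    s=r.observe();print(z,s["t"],s["tcp_pos"].round(1),s["wrist_force"].round(1))
    if s["wrist_force"][2]>12:print("STOP");break
r.pause(.2)
cv2.imwrite("pics/side3.png",r.read_camera("side"));cv2.imwrite("pics/wrist3.png",r.read_camera("wrist"))
a=cv2.imread("pics/side3.png")[190:310,250:410];b=cv2.imread("pics/wrist3.png")[:220,120:400]
cv2.imwrite("pics/g3.png",np.hstack([cv2.resize(a,(400,300)),cv2.resize(b,(400,300))]))
```

```text
70 14.625 [ 502.  -422.2   69.5] [ 0.5  0.8 -1.6]
58 14.925 [ 501.7 -421.8   57.4] [ 1.4 -1.  -1.9]
50 15.175 [ 501.7 -421.8   49.4] [-0.4  0.  -2.4]
44 15.425 [ 501.8 -421.9   43.5] [ 0.2  0.8 -1.5]
39 15.675 [ 501.9 -422.    38.6] [ 0.7 -0.3 -1.4]
37.3 15.925 [ 502.1 -422.2   37.2] [-0.7 -0.7 -3. ]
```

View pics/g3.png

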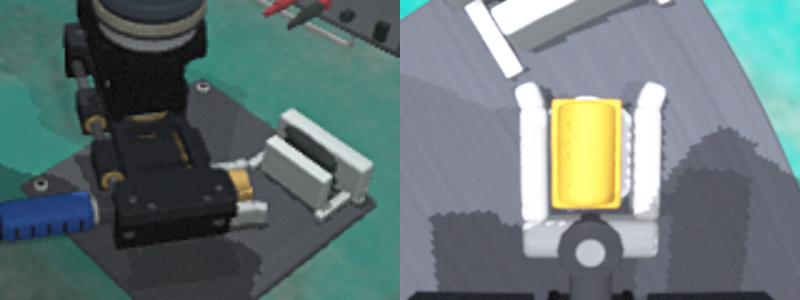

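Run:
```python
from bench import r
from h import *
import pickle
r.let_go()
s=r.observe();print(s["t"],s["tcp_pos"].round(1),s["gripper_width"],s["wrist_force"].round(1))
a=-.405;u=np.array([np.cos(a),np.sin(a)])
q=np.array([565.5,-449.4])-69*u
r.line_to((*q,110),velocity=200)
q2=q-75*u
r.line_to((*q2,110),velocity=200);r.pause(.25)
c=r.calibration("wrist");im=r.read_camera("wrist");pickle.dump(c,open("w4.pkl","wb"));cv2.imwrite("pics/wrist4.png",im)
cv2.imwrite("pics/top4.png",r.read_camera("top"));cv2.imwrite("pics/side4.png",r.read_camera("side"))
s=r.observe();print(s["t"],s["tcp_pos"].round(1),q2)
a=cv2.imread("pics/side4.png")[190:310,240:400];b=im[:220,120:400]
cv2.imwrite("pics/g4.png",np.hstack([cv2.resize(a,(400,300)),cv2.resize(b,(400,300))]))
```

```text
17.55 [ 502.1 -422.2   37.3] 87.11272535525985 [ 0.2  0.2 -0.1]
18.9917 [ 433.7 -392.9  109.9] [ 433.14925481 -392.66129851]
```

View pics/g4.png

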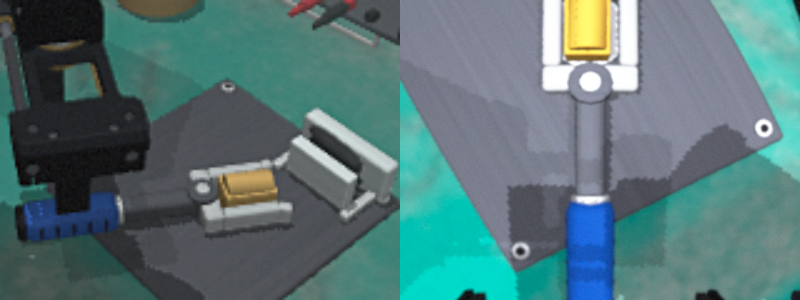

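```bash
cat > arc.py <<'E'
from bench import r
from h import *
B=np.array([565.5,-449.4])
U=lambda a:np.array([np.cos(a),np.sin(a)])
def obs(a):
    s=r.observe();f=s["wrist_force"];tx=np.array([np.sin(a),-np.cos(a)])
    print(round(a,3),round(s["t"],2),s["tcp_pos"].round(1),"Ft %.1f Fr %.1f Fz %.1f"%(f[:2]@tx,f[:2]@U(a),f[2]),"Tz %.2f"%s["wrist_torque"][2],round(s["gripper_width"],1));return f[:2]@tx
E
python3 - <<'E'
from arc import *
a=-.405;q=B-137*U(a)
r.line_to((*q,110),velocity=200)
r.line_to((*q,43),velocity=150);r.pause(.1);obs(a)
r.grab();obs(a)
for d in (.1,.2,.28,.34,.4):
    b=a-d;q=B-137*U(b);r.line_to((*q,43),frame=down(b-np.pi/2),velocity=60);obs(b)
r.pause(.15);obs(b)
c=r.calibration("wrist");cv2.imwrite("pics/wrist5.png",r.read_camera("wrist"))
cv2.imwrite("pics/side5.png",r.read_camera("side"))
x=cv2.imread("pics/side5.png")[190:310,240:400];y=cv2.imread("pics/wrist5.png")[:220,120:400]
cv2.imwrite("pics/g5.png",np.hstack([cv2.resize(x,(400,300)),cv2.resize(y,(400,300))]))
E
```

```text
-0.405 19.94 [ 440.1 -396.2   44.1] Ft 0.1 Fr 0.2 Fz 1.0 Tz -0.01 87.1
-0.405 20.96 [ 439.6 -395.4   42.9] Ft 0.5 Fr 0.5 Fz -1.3 Tz -0.01 25.7
-0.505 21.33 [ 445.4 -382.5   42.9] Ft -1.7 Fr -1.0 Fz -0.2 Tz 0.13 25.7
-0.605 21.71 [ 452.5 -370.9   42.9] Ft -2.9 Fr -1.4 Fz 2.1 Tz 0.19 25.6
-0.685 22.04 [ 459.2 -362.4   42.9] Ft -2.9 Fr -3.0 Fz 1.9 Tz 0.14 25.6
-0.745 22.32 [ 464.8 -356.6   43. ] Ft -1.9 Fr -1.2 Fz 1.4 Tz 0.21 25.7
-0.805 22.61 [ 470.7 -351.    43. ] Ft -1.6 Fr -1.7 Fz 0.3 Tz 0.21 25.7
-0.805 22.76 [ 470.6 -351.1   43. ] Ft -2.3 Fr -0.2 Fz -1.7 Tz 0.28 25.4
```

View pics/g5.png

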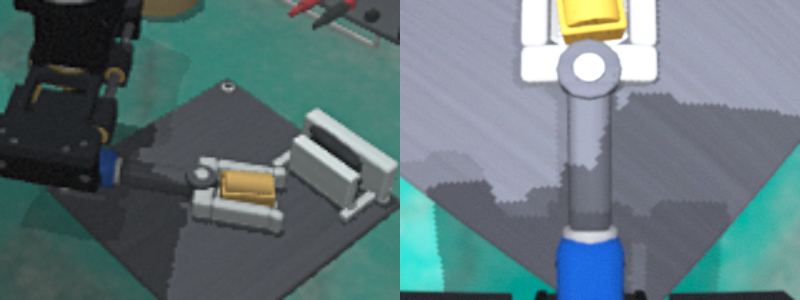

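```bash
cat >> arc.py <<'E'
def mk(a,n=6):
    """mean moment of outside force on the hand about knuckle (37 mm from B), ccw +, resisting"""
    v=[]
    for i in range(n):
        s=r.observe();k=B-37*U(a);d=(s["tcp_pos"][:2]-k)/1000;f=s["wrist_force"]
        v.append([s["wrist_torque"][2]+d[0]*f[1]-d[1]*f[0],s["wrist_torque"][2],f[:2]@np.array([np.sin(a),-np.cos(a)]),f[:2]@U(a)]);r.pause(.02)
    m=np.mean(v,0);print("d %.3f"%(-.405-a),"t %.2f"%s["t"],"Mk %.3f Tz %.3f Ft %.2f Fr %.2f"%tuple(m),"sd %.2f"%np.std(v,0)[0]);return m[0]
E
python3 - <<'E'
from arc import *
for d in (.4,.45,.5,.55,.6,.64,.68,.72,.76,.8,.84,.88):
    b=-.405-d;q=B-137*U(b);r.line_to((*q,43),frame=down(b-np.pi/2),velocity=50)
    if mk(b)>.33: break
c=r.calibration("wrist");cv2.imwrite("pics/wrist6.png",r.read_camera("wrist"))
cv2.imwrite("pics/side6.png",r.read_camera("side"))
x=cv2.imread("pics/side6.png")[190:310,240:400];y=cv2.imread("pics/wrist6.png")[:220,120:400]
cv2.imwrite("pics/g6.png",np.hstack([cv2.resize(x,(400,300)),cv2.resize(y,(400,300))]))
E
```

```text
d 0.400 t 23.19 Mk 0.053 Tz 0.230 Ft -1.78 Fr -0.34 sd 0.03
d 0.450 t 23.57 Mk 0.057 Tz 0.287 Ft -2.30 Fr -1.21 sd 0.07
d 0.500 t 23.96 Mk 0.078 Tz 0.302 Ft -2.23 Fr -0.84 sd 0.06
d 0.550 t 24.34 Mk 0.147 Tz 0.324 Ft -1.77 Fr -1.50 sd 0.03
d 0.600 t 24.73 Mk 0.065 Tz 0.288 Ft -2.23 Fr -1.32 sd 0.05
d 0.640 t 25.08 Mk 0.103 Tz 0.308 Ft -2.06 Fr -0.92 sd 0.04
d 0.680 t 25.44 Mk 0.083 Tz 0.280 Ft -1.98 Fr -1.49 sd 0.06
d 0.720 t 25.80 Mk 0.121 Tz 0.257 Ft -1.36 Fr -1.27 sd 0.06
d 0.760 t 26.16 Mk 0.206 Tz 0.110 Ft 0.97 Fr -0.96 sd 0.04
d 0.800 t 26.52 Mk 0.181 Tz -0.315 Ft 4.96 Fr 0.51 sd 0.05
d 0.840 t 26.88 Mk 0.143 Tz -0.593 Ft 7.36 Fr 0.93 sd 0.06
d 0.880 t 27.23 Mk 0.133 Tz -0.815 Ft 9.47 Fr 1.97 sd 0.04
```

View pics/g6.png

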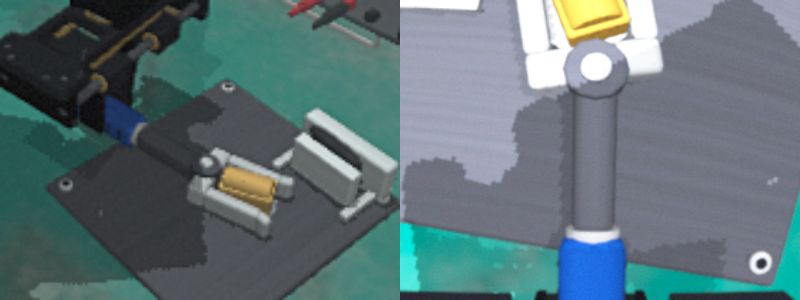

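Run:
```python
from arc import *
c=r.calibration("wrist");s=r.observe();p=s["tcp_pos"];T=Rn.from_rotvec(s["tcp_rot"]).as_matrix()
K=rayz(c,(256.8,49.7),30.5);print("K",K,"tool",T.T@(K-p),p,"dist B",np.hypot(*(K[:2]-B)),"head yaw",np.arctan2(*(B-K[:2])[::-1]), "block-start",-.405)
b=-.405-.88
hy=np.arctan2(T[1,1],T[0,1]);print("handle yaw (= -tool y)",np.arctan2(-T[1,1],-T[0,1]),b)
# line the hand stays 100 mm from the knuckle
for d in (.92,.96,1.0):
    b=-.405-d;q=K[:2]-100*U(b);r.line_to((*q,43),frame=down(b-np.pi/2),velocity=50);mk(b)
cv2.imwrite("pics/wrist7.png",r.read_camera("wrist"))
cv2.imwrite("pics/side7.png",r.read_camera("side"))
x=cv2.imread("pics/side7.png")[190:310,240:400];y=cv2.imread("pics/wrist7.png")[:220,120:400]
cv2.imwrite("pics/g7.png",np.hstack([cv2.resize(x,(400,300)),cv2.resize(y,(400,300))]))
```

```text
K [ 550.67976544 -417.03999738   30.5       ] tool [   2.73590221 -101.42888362   12.34568147] [ 524.96074711 -318.90062399   42.94648265] dist B 35.59226210423503 head yaw -1.141326066700708 block-start -0.405
handle yaw (= -tool y) -1.2872258271356039 -1.2850000000000001
d 0.920 t 27.68 Mk 0.433 Tz 0.279 Ft 1.82 Fr -3.84 sd 0.04
d 0.960 t 28.03 Mk 0.089 Tz 0.068 Ft 0.63 Fr -5.43 sd 0.09
d 1.000 t 28.38 Mk 0.082 Tz 0.053 Ft 0.74 Fr -4.96 sd 0.05
```

View pics/g7.png

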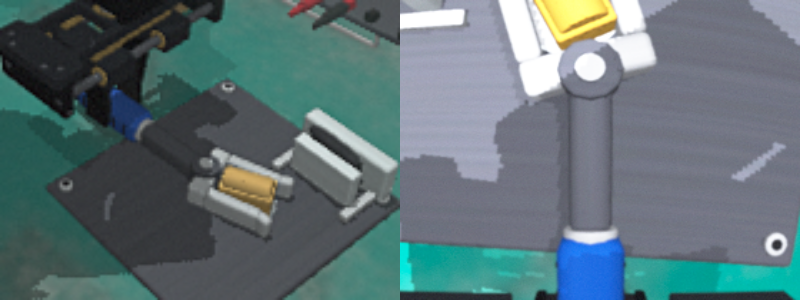

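Run:
```python
import cv2
cv2.imwrite("pics/w7z.png",cv2.resize(cv2.imread("pics/wrist7.png")[0:100,170:320],None,fx=5,fy=5,interpolation=cv2.INTER_CUBIC))
```

```text
(no output)
```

View pics/w7z.png

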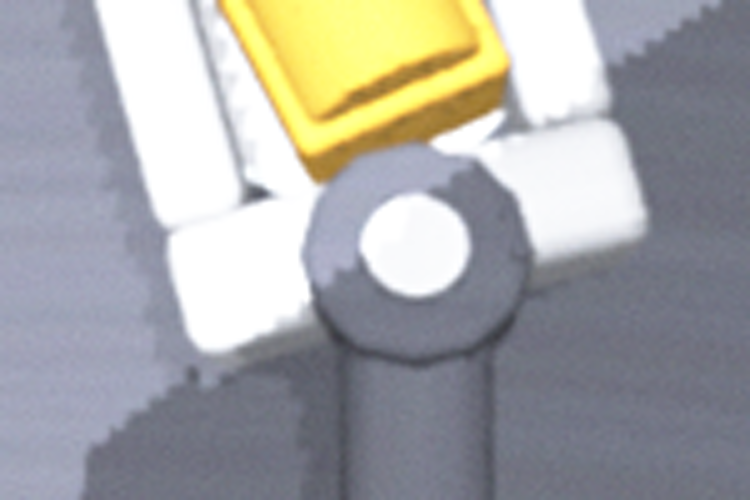

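Run:
```python
from arc import *
c=r.calibration("wrist")
g=lambda u,v:np.array([u,v])/5+(169.6,-.4)
def ang(a,b,z):
    d=(rayz(c,g(*b),z)-rayz(c,g(*a),z))[:2];return round(float(np.arctan2(d[1],d[0])),3),round(float(np.hypot(*d)),1)
print("bridge bottom(+pi/2)",ang((205,352),(648,235),25),"top",ang((168,228),(625,122),25))
print("block back",ang((305,150),(505,80),29),"block left",ang((305,150),(220,0),29),"prong",ang((165,225),(98,0),25))
s=r.observe();T=Rn.from_rotvec(s["tcp_rot"]).as_matrix();print("handle",np.arctan2(-T[1,1],-T[0,1]))
```

```text
bridge bottom(+pi/2) (-2.705, 47.5) top (-2.736, 48.9)
block back (-2.613, 21.6) block left (-0.931, 19.5) prong (-1.122, 27.6)
handle -1.4050854962885315
```

Run:
```python
from arc import *
r.let_go();s=r.observe();p=s["tcp_pos"];print(s["t"],p)
r.line_to((p[0],p[1],140),velocity=150)
u=U(-1.405);r.line_to((p[0]-30*u[0],p[1]-30*u[1],140),velocity=150);r.pause(.2)
print(r.observe()["t"],r.observe()["tcp_pos"],r.observe()["wrist_force"])
import pickle;pickle.dump(r.calibration("wrist"),open("w8.pkl","wb"))
for n in("wrist","side","top"):cv2.imwrite(f"pics/{n}8.png",r.read_camera(n))
x=cv2.imread("pics/side8.png")[190:310,240:400];y=cv2.imread("pics/wrist8.png")[:220,120:400]
cv2.imwrite("pics/g8.png",np.hstack([cv2.resize(x,(400,300)),cv2.resize(y,(400,300))]))
```

```text
29.7 [ 534.18152783 -318.42969623   43.001166  ]
31.05 [ 529.5678143  -289.71745619  139.86085568] [ 0.61038928 -0.49822769 -0.55720949]
```

View pics/g8.png

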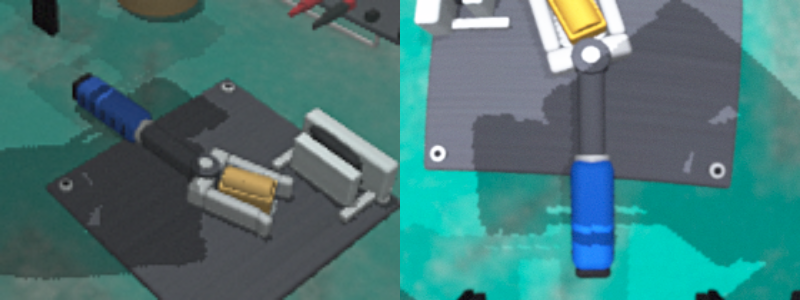

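View pics/top8.png

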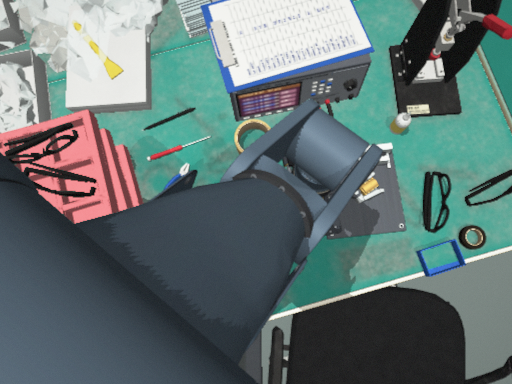

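Run:
```python
import cv2
cv2.imwrite("pics/w8z.png",cv2.resize(cv2.imread("pics/wrist8.png")[0:200,180:330],None,fx=3,fy=3,interpolation=cv2.INTER_CUBIC))
```

```text
(no output)
```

View pics/w8z.png

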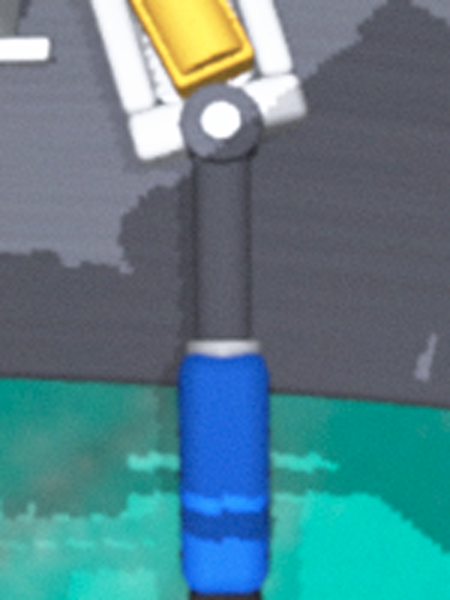

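Run:
```python
from arc import *
import pickle
c=pickle.load(open("w8.pkl","rb"))
g=lambda u,v:np.array([u,v])/3+(179.7,-.3)
W=lambda u,v,z:rayz(c,g(u,v),z)[:2]
an=lambda d:round(float(np.arctan2(d[1],d[0])),3)
K=W(221,120,30.5);G=W(225,593,30);print("K",K,"handle",an(K-G),an(W(225,360,30)-G))
br=W(303,115,24)-W(143,160,24);br2=W(297,77,24)-W(128,114,24);h1,h2=an(br)+np.pi/2,an(br2)+np.pi/2
print("head",h1,h2,"prong",an(W(92,0,24)-W(128,112,24)),an(W(252,0,24)-W(288,75,24)))
h=(h1+h2)/2;J=K+34*U(h);print("jaw",J,"dist",np.hypot(*(J-B)))
print("block",an(W(252,67,29)-W(180,92,29))+np.pi/2,an(W(132,0,29)-W(180,92,29)))
s=r.observe();T=Rn.from_rotvec(s["tcp_rot"]).as_matrix();print(an(-T[:2,1]))
```

```text
K [ 549.94648994 -417.77054276] handle -1.397 -1.405
head -1.1152036732051034 -1.1762036732051033 prong -1.112 -1.002
jaw [ 563.96826644 -448.74456065] dist 1.6660757661556824
block -1.0452036732051035 -0.964
-1.405
```

Checks hold after release: the kink is about 0.26 rad, the jaw is 2 mm from the block centre, and the hand is clear. Handing in.

```bash
python3 -c "
from bench import r
print(r.finish_job(), r.observe()['t'])"
```

```text
the job is handed in; nothing more can be done
the job is handed in; nothing more can be done
```

I set the wrench on the drive block and let go. I then took it again by the blue grip, turned it clockwise until it clicked, and released it. I handed the job in at about 31 s on the robot clock; no verdict is reported.

**Last checks, from the wrist camera after release:**
- **Kink:** the handle is broken over by about 0.26 rad (allowed 0.08 to 0.47). I get the same value from the gripped hand's angle before release.
- **Jaw on block:** the jaw centre is about 2 mm from the block centre. The side view shows the wrench lying flat, and the hand was clear of it at 140 mm height.
- **Bystanders:** in the final top view the tape roll and screwdriver are where they were. The cutters are partly hidden by the arm, but nothing came near them.

**What was less certain:**
- **Clamp stop:** I could not read the block's absolute angle. It turned about 0.6 rad from where it started, give or take about 0.05. I take it to be at its stop because the wrench can only break over against it.
- **Click torque:** it did not read cleanly. The moment computed at the knuckle came near 0.45 Nm only once and was mostly below 0.2 Nm. I relied on the visible kink instead.

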